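# Fit the tube block and its clip-on cover on the thermal mixer

### The arm

A 6-joint arm with a two-finger parallel gripper is mounted at the origin on a cart in front of the work surface, level with it; the furniture and walls round the work are solid. World frame = base frame: x ahead of the robot, y to its left, z up, the work surface at z = 0. Lengths are in mm, angles in rad, forces in N, time in s.
With the tool pointing down it reaches from about 300 to 775 mm from the base axis. Payload 14.6 kg.
Tool frame: the origin (TCP) lies between the finger pads; the fingertips stand ahead of it and the grasp point (between the pads) lies 11 mm behind it (manip.finger_overhang is the z of the fingertips in the tool frame, in mm); z points along the fingers, y is the line along which they close (so a half turn about z gives the same grasp; the last joint's range is limited). The gripper opens to 94 mm and grips with 3 to 60 N. Pads are 16 mm wide; open, the fingers measure 119 mm over their backs; the gripper's body (75 mm by 177 mm) begins 78 mm behind the grasp point.
Start: joints at [1.116, 0.3, 1.521, -0, 1.321, -0.067], TCP at [207.98, 509.15, 188.046] pointing down, gripper open.
Joint ranges: [-3.03, 3.03], [-0.79, 2.21], [0.23, 2.52], [-1.04, 4.18], [0, 3.07], [-2.55, 2.55]. Speed limits (rad/s): [2.22, 2.22, 2.57, 3.14, 3.14, 3.14].

### API

Orientations are given as [roll, pitch, yaw] about the fixed x, y, z axes, in that order (R = Rz(yaw) Ry(pitch) Rx(roll)).
In Python, from cell import manip gives the robot as it stands.
- The arm moves only by the tool jog_arm, never from a script. Its argument "series" is a list of rows, each a list of 7 numbers: the shift along the world's x, y, z as a fraction of full scale, then the turn, a rotation vector about the world's x, y, z as a fraction of full scale, then the closure, from 0 (fully open) to 1 (shut). In form: [[dx, dy, dz, wx, wy, wz, fingers], ...]. A call has 1 to 8 rows; each row is the pose to reach, as a shift and turn from the pose commanded when the call began; what a row does not reach only later rows make up. Full scale, the value 1, is 120 mm for a shift and 90 degrees for a turn. A row lasts 1/12 s, in which the tool goes at most 41.7 mm and 7.16 degrees, less where a joint would pass 70% of its speed; a pose out of reach is approached as far as the arm can. A call with a number of a shift or a turn outside -1 to 1 is refused whole. A call with a gripper value outside its range is refused whole. The fingers move at their own pace and stop on an object; "grip_force" is the grip in N (left out, the last holds). Time passes only in rows, so rows that repeat a pose let the fingers close. It gives the time, the measured TCP pose, the force, the opening and the grip force at its end, in the units of the state.
- manip.read_state(): the state, without advancing time (a new reading comes with each control period).
- manip.camera(name): name is "scene" or "side" or "wrist"; returns a dict with "frame" (384x512x3 uint8, red, green, blue), "vfov" (degrees; the focal length in pixels is half the picture's height over the tangent of half this angle, whatever the lens; pixels are square), "cx", "cy" (the principal point, pixels), "R" (3x3) and "t" (3): a world point X has camera coordinates R X + t; the wrist camera has in their place "hand_eye" (4x4, takes a point from camera to tool coordinates, whose origin is the TCP and whose axes are the flange's). Camera axes: x right, y down, z forward; pixel columns grow to the right and rows downward; lengths in mm; the calibration is good to about 2 mm. A picture is of the moment at which its call begins: read the wrist's pose just before it. There is no depth.
- manip.sign_off(): hands the job in; it is judged then, once.
The state is a dict: "clock": time; "joints": joint angles; "qd": joint speeds; "effort": joint torques, N m; "eef_pos": TCP position; "eef_rot": TCP orientation; "wrist_force": force on the tool from outside, world axes, zero at the start; "moment": the same for the moment, N m; "finger_gap": finger opening in mm; "finger_force": force on a finger pad.
Only numpy, scipy, OpenCV 4.12 (cv2) and the standard library are available. Lean on these libraries where they do the work, as an engineer would, in place of code of your own. Each camera call takes 0.05 s, during which the arm holds its last target. There are 200 camera calls.

### The job

Get the thermal mixer ready to run: lower the aluminium tube block over the mixer's two guide posts until it sits flush on the heating plate, and let go of it. Then put the blue cover over the same posts on top of the block and press it straight down until both spring catches snap over its ends; keep pressing it firmly against the block (about a kilogram's weight) and finish like that, still pressing, without letting go. Leave everything else on the table where it is.

Things in the scene. Friction and masses are not known exactly. Their poses are not given: they have to be found in the camera images.
- mixer: Fixed benchtop mixer, pale shell 165 (x) x 190 (y) x 52 mm with a dark control strip along its -x edge. Origin on the table under the middle of its aluminium heating plate, z up, y along the line of the two guide posts; the shell reaches from x = -105 to +60 mm. The heating plate, 88 (x) x 160 (y) mm, has its top 60 mm above the table
- mixer_seat (a point): the middle of the heating plate's top, half way between the two posts, 60 mm above the table
- post_left (a point): tip of the guide post at the mixer's +y end; its twin is at the -y end. Steel, 8 mm in diameter, upright at x = 0, y = +46 and -46 mm in the mixer's frame; the tip is 54 mm above the heating plate, the last 7 mm taper to 2.4 mm wide
- block: Loose aluminium tube block, 60 (x) x 112 (y) x 30 mm, rows of white and orange tube caps on top (3 mm high), 0.34 to 0.53 kg. Origin in the middle of its underside, z up, y along its length. Two through holes of 11 mm diameter at x = 0, y = +46 and -46 mm take the posts, either way round. Grip it across its 60 mm width. Seated, its underside lies on the heating plate
- cover: Loose blue clip-on cover, 0.15 kg: flange 60 (x) x 123 (y) x 4 mm, on it a hood 50 x 79 mm whose top is 16 mm above the underside. Origin in the middle of the underside, z up, y along its length. Two through holes of 11 mm diameter at x = 0, y = +46 and -46 mm take the posts, either way round. Seated, its underside lies on the block's top, 90 mm above the table; a recess clears the tube caps
- cover_grip (a point): point on the cover's black upright grip rib, over the middle of the cover, 38 mm above its underside. The rib is 12 mm wide (cover's x), 60 mm long (y) and stands 30 mm tall on the hood, its top 46 mm above the underside; grip it across the 12 mm
- catch_left (a joint): spring catch at the mixer's +y end, rad: 0 = upright, at rest and once snapped over the cover; about 0.09 when spread. A 24 mm wide leaf at y = 63 mm, its top 47.5 mm above the heating plate, with a hook pointing inwards: tip at y = 58.5 mm, flat underside 35.7 mm above the plate, a sloping lead-in above
- catch_right (a joint): the same catch mirrored at the mixer's -y end. Pressing the cover: its ends meet the lead-ins 10 to 15 mm above its seat and the push needed rises to 10 to 18 N; some 6 mm above the seat it suddenly falls to a newton or two, and in the last 2 mm the catches spring back over the flange
- tip_box_open: blue pipette-tip box with a clear lid, 72 x 122 x 71 mm, left of the work; origin under its centre. A bystander
- marker_black: marker pen with a white barrel and black cap, 17 x 135 x 16 mm, lying at the left; origin under its centre. A bystander
- micro_tube_1: small translucent micro tube, 42 x 20 x 13 mm, lying at the left; origin under its centre. A bystander
- countdown_timer: white countdown timer lying on its back, 62 x 72 x 17 mm, at the back; origin under its centre. A bystander

How it is judged (in metres and radians):
On the way, in this order (a step that is already met when the one before it is completed fails the run):
1. the block sits flush on the heating plate over both posts, let go, the cover not yet on it (z of block in the frame of mixer between 0.058 and 0.0615 m and horizontal distance between block and mixer_seat below 0.003 m and angle between block's own z axis and vertical below 0.03 rad and angle between the y axis of block and the y axis of mixer, either way round below 0.06 rad and contact force between the fingers and block below 0.2 N and horizontal distance between cover and mixer_seat above 0.06 m), for 0.2 s.
2. the cover lies on the block with both catches snapped over its ends (z of block in the frame of mixer between 0.058 and 0.0615 m and horizontal distance between each of block, cover and mixer_seat below 0.003 m and angle between each of block, cover's own z axis and vertical below 0.03 rad and angle between the y axis of block and the y axis of mixer, either way round below 0.06 rad and z of cover in the frame of mixer between 0.087 and 0.0914 m and value of joint each of catch_left, catch_right below 0.03 rad), for 0.2 s.
At the end, for the whole second after the job is handed in: Block flush on the heating plate (within 1.5 mm), cover on the block (within 1.4 mm), both level and within 3 mm of the middle; both catches back upright (under 0.03 rad) over the cover; the fingers still on the cover, which bears on the block with over 5 N (all of step 2 and contact force between cover and block above 5 N and contact force between the fingers and cover above 1 N); the arm keeps its last pose, push and grip.
It fails at once if a bystander is pushed more than 30 mm (distance of any of tip_box_open, marker_black, micro_tube_1, countdown_timer from where it was at the start of the episode above 0.03 m).
It also fails if it takes over 58 s, if anything falls off the work surface, if the arm or the gripper's body presses on something with over 40 N, if the wrist force passes 120 N, or if a joint passes its speed limit or range.

## Working session

There is one attempt and no reset: what is moved stays moved. The work goes in short steps, Python scripts to look and compute and a tool call to move; the robot and the scene stay as the last step left them, time stands still between calls to the robot, and variables do not carry over. Pictures are saved under pics/ and viewed, at most 10 in all, crops included, and the job is handed in when it is done.

Besides the shell and the picture viewer there is one more tool, called after "Request:" by a JSON object that holds its "api" and its "payload". jog_arm: Moves the arm, as the interface text tells. Its arguments: {"type":"object","properties":{"series":{"type":"array"},"grip_force":{"type":"number"}},"required":["series"]}

```bash
mkdir -p pics
cat > h.py <<'E'
import numpy as np, cv2
from cell import manip
def cam(n):
    s=manip.read_state(); c=manip.camera(n)
    f=c["frame"].shape[0]/2/np.tan(np.radians(c["vfov"])/2)
    K=np.array([[f,0,c["cx"]],[0,f,c["cy"]],[0,0,1.]])
    if n=="wrist":
        from scipy.spatial.transform import Rotation as Ro
        H=np.array(c["hand_eye"]); T=np.eye(4); T[:3,:3]=Ro.from_euler("xyz",s["eef_rot"]).as_matrix(); T[:3,3]=s["eef_pos"]
        W=np.linalg.inv(T@H); R,t=W[:3,:3],W[:3,3]
    else: R,t=np.array(c["R"]),np.array(c["t"])
    return c["frame"],K,R,t
def save(n,name):
    fr,K,R,t=cam(n); cv2.imwrite(f"pics/{name}.png",fr[:,:,::-1]); np.savez(f"pics/{name}.npz",K=K,R=R,t=t); return fr
def onplane(name,uv,z):
    d=np.load(f"pics/{name}.npz"); r=d["R"].T@np.linalg.solve(d["K"],np.array([uv[0],uv[1],1.])); o=-d["R"].T@d["t"]
    return o+r*(z-o[2])/r[2]
def proj(name,X):
    d=np.load(f"pics/{name}.npz"); p=d["K"]@(d["R"]@np.array(X,float)+d["t"]); return p[:2]/p[2]
E
python3 - <<'E'
from h import *
a=save("scene","s0"); b=save("side","d0"); 
cv2.imwrite("pics/both.png",cv2.resize(np.hstack([a,b])[:,:,::-1],(800,300)))
s=manip.read_state(); print(s, manip.finger_overhang)
for n in("s0","d0"):
    d=np.load(f"pics/{n}.npz"); print(n,-d["R"].T@d["t"],d["R"][2],d["K"][0,0])
E
```

```text
{'clock': 0.1, 'joints': array([ 1.11643959e+00,  3.00401793e-01,  1.52147094e+00, -5.93360529e-06,
        1.32072016e+00, -6.66134043e-02]), 'qd': array([-0.0002296 , -0.00159428, -0.00206142, -0.00141752, -0.00038635,
        0.00117243]), 'effort': array([ 7.45612579e-04, -5.32637680e+01, -3.53290915e+01,  7.08927191e-02,
        2.34624505e-02, -7.13372401e-05]), 'eef_pos': array([207.86123568, 508.95113101, 187.57095588]), 'eef_rot': array([-3.14059426e+00, -6.08446294e-05,  2.75385076e+00]), 'wrist_force': array([ 0.21260841, -0.62170444, -1.52100867]), 'moment': array([-0.04201283, -0.01895695,  0.00148064]), 'finger_force': 0.0, 'finger_gap': 93.84996971463299} 8.0
s0 [-301.06754645 -704.40678841  688.63633839] [ 0.62831228  0.65103326 -0.42588656] 431.22528105988926
d0 [ 196.28354301 1031.57394496  548.91938925] [ 0.3915841  -0.79486369 -0.46352304] 369.69862711089996
```

View pics/s0.png

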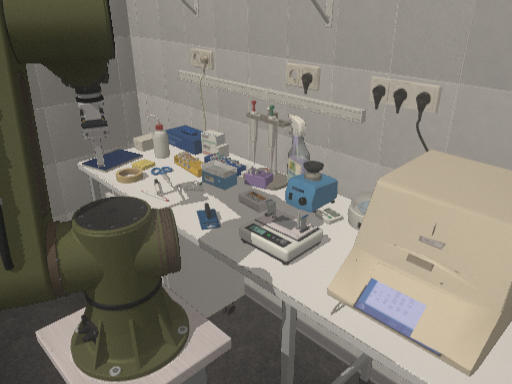

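View pics/d0.png

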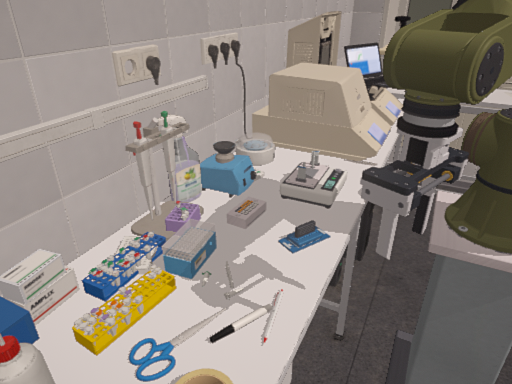

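The scene view shows the mixer at (283,235), block at (258,200) and cover at (208,216). In the side view they are at (314,182), (247,211) and (304,236). I'll get coarse positions, then refine with the wrist camera.

Run:
```python
from h import *
print("block",onplane("s0",(257,199),20),onplane("d0",(247,211),20))
print("cover",onplane("s0",(208,220),5),onplane("d0",(304,238),5))
print("mixer",onplane("s0",(283,232),60),onplane("d0",(313,180),60))
print("tipbox",onplane("d0",(190,250),40), "timer",onplane("s0",(329,215),10))
c=manip.camera("wrist"); print(c["hand_eye"],c["vfov"])
```

```text
block [621.97562854 245.14918947  20.        ] [614.03823434 260.40895866  20.        ]
cover [426.44338438 269.5905068    5.        ] [435.02807769 291.14389997   5.        ]
mixer [475.63575646  -9.56800722  60.        ] [489.7105484   73.47592676  60.        ]
tipbox [633.75524938 496.44509711  40.        ] timer [722.08082821  13.18533487  10.        ]
[[ 5.07862026e-04 -9.59573180e-01 -2.81458798e-01  8.28205768e+01]
 [ 9.99999802e-01  5.92236408e-04 -2.14710814e-04 -4.95284656e-01]
 [ 3.72720886e-04 -2.81458633e-01  9.59573290e-01 -1.97424984e+02]
 [ 0.00000000e+00  0.00000000e+00  0.00000000e+00  1.00000000e+00]] 64.5075187525852
```

Request:
{"api": "jog_arm", "payload": {"series": [[0.3,-0.3,0.1,0,0,0,0],[0.6,-0.6,0.2,0,0,0,0],[0.9,-0.9,0.3,0,0,0,0],[1,-1,0.4,0,0,0,0]]}}

```text
clock: 0.48
eef_pos: [321.9, 393.9, 231.7]
eef_rot: [-3.14, -0.001, 2.754]
wrist_force: [0.1, 0.1, -0.4]
finger_gap: 94.0
finger_force: 0.0
```

Request:
{"api": "jog_arm", "payload": {"series": [[0.25,-0.25,0,0,0,0,0],[0.5,-0.5,0,0,0,0,0],[0.75,-0.75,0,0,0,0,0],[1,-1,0,0,0,0,0]]}}

```text
clock: 0.82
eef_pos: [440.2, 276.2, 232.3]
eef_rot: [3.142, 0.0, 2.754]
wrist_force: [0.9, 0.2, -0.1]
finger_gap: 93.7
finger_force: 0.0
```

Request:
{"api": "jog_arm", "payload": {"series": [[0.25,-0.25,0,0,0,0,0],[0.4,-0.5,0,0,0,0,0],[0.4,-0.6,0,0,0,0,0],[0.4,-0.6,0,0,0,0,0],[0.4,-0.6,0,0,0,0,0]]}}

```text
clock: 1.23
eef_pos: [486.9, 206.0, 232.2]
eef_rot: [3.142, -0.0, 2.753]
wrist_force: [-0.6, 0.5, 0.4]
finger_gap: 93.9
finger_force: 0.0
```

Run:
```python
from h import *
a=save("wrist","w0"); s=manip.read_state(); print(s["clock"],s["eef_pos"],s["eef_rot"],s["joints"])
cv2.imwrite("pics/w0b.png",cv2.resize(a[:,:,::-1],(800,600),interpolation=2))
```

```text
1.2833 [486.69118954 206.69678931 232.30089131] [ 3.14145064e+00 -1.71676178e-04  2.75412458e+00] [ 3.32221390e-01  2.21108259e-01  1.51673492e+00  2.23057823e-04
  1.40378498e+00 -8.51143936e-01]
```

View pics/w0b.png

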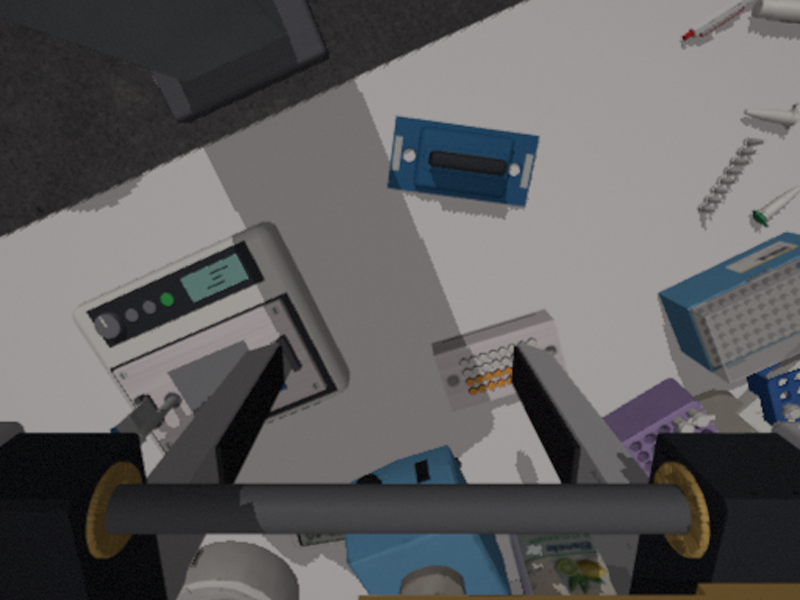

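The wrist view (800 px wide) shows:
- Cover holes at about (409,156) and (514,170).
- Block holes at about (453,380) and (550,350).
- Mixer plate edge from (113,370) to (288,295); the fingers partly hide its posts.

Run:
```python
from h import *
k=1.5625
P=lambda u,v,z: onplane("w0",(u/k,v/k),z)
for n,a,b,z in (("cover",(409,156),(514,170),4),("block",(453,380),(550,350),30),("mixedge",(113,370),(288,295),58)):
    a,b=P(*a,z),P(*b,z); d=b-a; print(n,((a+b)/2).round(1),np.linalg.norm(d).round(1),"dir",d.round(1),"ang of y from +y",np.arctan2(-d[0],d[1]).round(4))
print("plate corner",P(335,390,58),P(172,400,114))
```

```text
cover [437.5 285.8   4. ] 91.8 dir [45.3 79.9  0. ] ang of y from +y -0.5156
block [617.3 254.9  30. ] 92.0 dir [ 5.2 91.9  0. ] ang of y from +y -0.0567
mixedge [479.8  29.   58. ] 167.8 dir [ -3.6 167.8   0. ] ang of y from +y 0.0215
plate corner [570.65701365 112.98846986  58.        ] [508.26941918  16.56444016 114.        ]
```

Run:
```python
from h import *
k=1.5625
for n,p,z in (("vortex base L",(287,203),0),("vortex front",(309,209),0),("top L",(288,177),70),("stand base",(275,190),0),("purple",(258,183),0)):
    print(n,onplane("s0",p,z).round())
for n,p,z in (("vortex base L",(203,185),0),("vortex front",(226,195),0),("vortex cap",(224,150),115),("stand base",(152,232),0),("purple front",(186,228),0)):
    print("side",n,onplane("d0",p,z).round())
for p in ((347,490),(457,450),(600,405),(670,380)): print(p,[onplane("w0",(p[0]/k,p[1]/k),z).round()[:2] for z in(0,50,100)])
```

```text
vortex base L [702. 178.   0.]
vortex front [723.  97.   0.]
top L [752. 221.  70.]
stand base [749. 280.   0.]
purple [747. 368.   0.]
side vortex base L [835. 150.   0.]
side vortex front [733. 175.   0.]
side vortex cap [779. 102. 115.]
side stand base [803. 435.   0.]
side purple front [734. 380.   0.]
(347, 490) [array([709.,  57.]), array([674.,  78.]), array([639.,  99.])]
(457, 450) [array([707., 183.]), array([672., 189.]), array([638., 195.])]
(600, 405) [array([712., 335.]), array([677., 323.]), array([642., 312.])]
(670, 380) [array([712., 407.]), array([677., 387.]), array([642., 367.])]
```

Request:
{"api": "jog_arm", "payload": {"series": [[0,-0.2,0,0,0,-0.08,0],[0.1,-0.4,0,0,0,-0.15,0],[0.1,-0.6,0,0,0,-0.23,0],[0.1,-0.8,0,0,0,-0.31,0],[0.1,-1,0,0,0,-0.38,0],[0.1,-1,0,0,0,-0.46,0],[0.1,-1,0,0,0,-0.53,0],[0.1,-1,0,0,0,-0.6,0]]}}

```text
clock: 1.95
eef_pos: [498.9, 87.2, 232.5]
eef_rot: [3.141, -0.0, 1.807]
wrist_force: [-0.3, 0.1, -0.2]
finger_gap: 94.2
finger_force: 0.0
```

Request:
{"api": "jog_arm", "payload": {"series": [[0,-0.25,0,0,0,-0.07,0],[0,-0.5,0,0,0,-0.13,0],[0,-0.7,0,0,0,-0.153,0],[0,-0.9,0,0,0,-0.153,0],[0,-0.9,0,0,0,-0.153,0],[0,-0.9,0,0,0,-0.153,0]]}}

```text
clock: 2.45
eef_pos: [499.2, -21.4, 232.4]
eef_rot: [3.141, -0.0, 1.571]
wrist_force: [0.2, 0.9, -0.3]
finger_gap: 93.7
finger_force: 0.0
```

Run:
```python
from h import *
a=save("wrist","w1"); s=manip.read_state(); print(s["clock"],s["eef_pos"],s["eef_rot"],s["joints"])
cv2.imwrite("pics/w1b.png",cv2.resize(a[:,:,::-1],(800,600),interpolation=2))
```

```text
2.5 [499.20956062 -20.8048274  232.37911593] [ 3.14137658e+00 -2.83706224e-04  1.57199573e+00] [-1.15146806e-01  1.54267811e-01  1.59558924e+00  3.11867378e-04
  1.39155393e+00 -1.16401755e-01]
```

View pics/w1b.png

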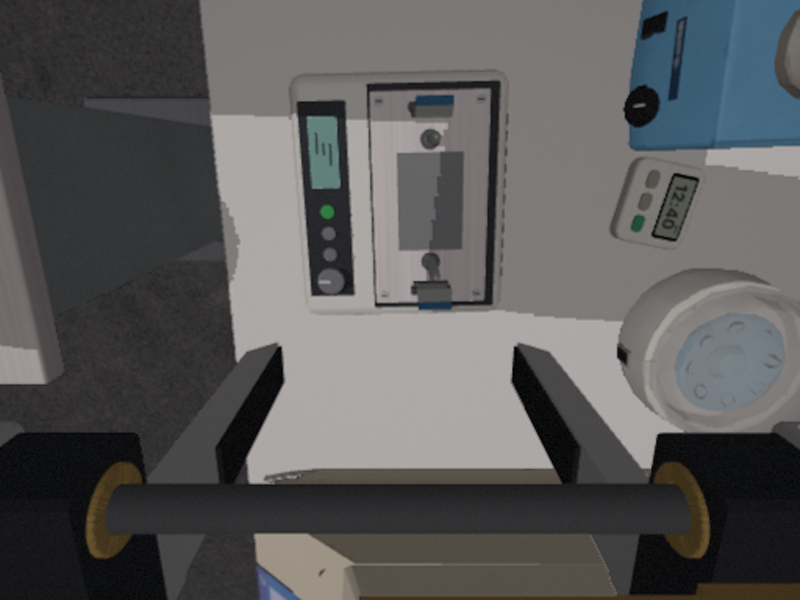

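The mixer is fully visible: posts at about (430,140) and (431,262), plate spanning about (370-497, 85-303). I'll enlarge it.

Run:
```python
from h import *
a=cv2.imread("pics/w1.png")[45:205,225:325]
cv2.imwrite("pics/w1c.png",np.hstack([cv2.resize(a[0:62],None,fx=4,fy=4,interpolation=2),cv2.resize(a[98:160],None,fx=4,fy=4,interpolation=2)]))
```

```text
(no output)
```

View pics/w1c.png

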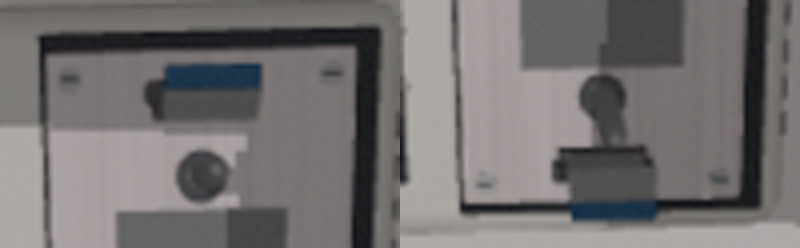

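Run:
```python
from h import *
L=lambda u,v,z:onplane("w1",(u/4+225-.375,v/4+45-.375),z)
Rr=lambda u,v,z:onplane("w1",((u-400)/4+225-.375,v/4+143-.375),z)
sc=[L(69,78,60),L(331,73,60),Rr(486,182,60),Rr(718,177,60)]
print("screws",np.round(sc,1)[:,:2],np.mean(sc,0))
y1=sc[0]-sc[2];y2=sc[1]-sc[3];x=sc[1]-sc[0];x2=sc[3]-sc[2]
print("ang",np.arctan2(-y1[0],y1[1]),np.arctan2(-y2[0],y2[1]),np.arctan2(x[1],x[0]),np.arctan2(x2[1],x2[0]))
for z in(60,62,64):
  a,b=L(203,176,z),Rr(603,97,z);d=a-b;print("collar",z,a,b,(a+b)/2,np.linalg.norm(d),np.arctan2(-d[0],d[1]))
a,b=L(208,172,114),Rr(612,143,114);d=a-b;print("tips",a,b,(a+b)/2,np.linalg.norm(d),np.arctan2(-d[0],d[1]))
c=[L(46,53,60),L(355,45,60),Rr(465,205,60),Rr(742,201,60)]
print("plate corners",np.round(c,1)[:,:2],np.mean(c,0))
```

```text
screws [[484.5  98.3]
 [558.5  99.7]
 [488.3 -47.9]
 [561.7 -46.2]] [523.23193723  25.97275984  60.        ]
ang 0.026285265934896992 0.021991925381692368 0.018543890255469285 0.023502874655608533
collar 60 [522.89350936  71.9802275   60.        ] [524.78879949 -20.37627663  60.        ] [523.84115443  25.80197543  60.        ] 92.3759491429575 0.020518578117154282
collar 62 [522.76228354  71.91954077  62.        ] [524.64732376 -19.93749029  62.        ] [523.70480365  25.99102524  62.        ] 91.87637090783082 0.020518578117154768
collar 64 [522.63105772  71.85885404  64.        ] [524.50584802 -19.49870394  64.        ] [523.56845287  26.18007505  64.        ] 91.3767926727041 0.02051857811715402
tips [520.56369351  71.28029781 114.        ] [523.63849027 -21.11355005 114.        ] [522.10109189  25.08337388 114.        ] 92.44499714569447 0.03326695956413828
plate corners [[478.1 104.8]
 [564.9 107. ]
 [481.6 -55.5]
 [569.7 -54.1]] [523.54203474  25.5412384   60.        ]
```

Mixer seat ≈ (523.4, 25.8), angle ≈ 0.022. The checks agree: screws, collars and tips all show 92 mm spacing. Next, view the block from the same relative pose.

Request:
{"api": "jog_arm", "payload": {"series": [[0.1,0.25,0,0,0,-0.036,0],[0.2,0.5,0,0,0,-0.036,0],[0.3,0.75,0,0,0,-0.036,0],[0.4,1,0,0,0,-0.036,0]]}}

```text
clock: 2.83
eef_pos: [547.2, 101.3, 232.4]
eef_rot: [3.141, -0.0, 1.516]
wrist_force: [0.1, -0.3, 0.2]
finger_gap: 94.0
finger_force: 0.0
```

Request:
{"api": "jog_arm", "payload": {"series": [[0.1,0.25,-0.1,0,0,0,0],[0.2,0.5,-0.2,0,0,0,0],[0.3,0.75,-0.25,0,0,0,0],[0.4,0.92,-0.25,0,0,0,0],[0.4,0.92,-0.25,0,0,0,0],[0.4,0.92,-0.25,0,0,0,0]]}}

```text
clock: 3.33
eef_pos: [594.5, 210.9, 201.6]
eef_rot: [-3.141, 0.0, 1.518]
wrist_force: [-0.6, 0.3, 0.3]
finger_gap: 93.9
finger_force: 0.0
```

Run:
```python
from h import *
a=save("wrist","w2"); s=manip.read_state(); print(s["clock"],s["eef_pos"],s["eef_rot"],s["wrist_force"])
p=proj("w2",(617.3,254.9,30)).round().astype(int); print(p)
x0,y0=max(p[0]-75,0),max(p[1]-75,0); print(x0,y0)
cv2.imwrite("pics/w2c.png",cv2.resize(a[y0:y0+150,x0:x0+150,::-1],None,fx=4,fy=4,interpolation=2))
```

```text
3.3833 [594.47438829 209.75269837 202.00516224] [-3.14108151e+00  1.79888307e-04  1.51673613e+00] [ 1.14818744 -1.31995243 -0.34362961]
[272 131]
197 56
```

View pics/w2c.png

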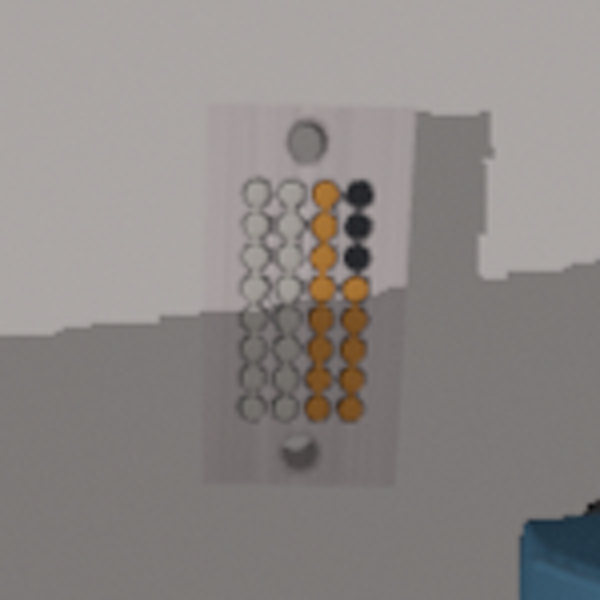

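Block holes at (307,142) and (299,452) in this 4x crop (origin 197,56).

Run:
```python
from h import *
L=lambda u,v,z:onplane("w2",(u/4+197-.375,v/4+56-.375),z)
a,b=L(307,142,30),L(299,452,30);d=a-b;c=(a+b)/2;th=np.arctan2(-d[0],d[1]);print(c,np.linalg.norm(d),th)
q=[L(208,103,30),L(415,108,30),L(395,487,30),L(205,483,30)];print(np.round(q,1)[:,:2],np.mean(q,0))
cap=[L(257,193,33),L(360,194,33),L(252,407,33),L(350,408,33)];print("caps",np.mean(cap,0),[np.arctan2(-(cap[i]-cap[i+2])[0],(cap[i]-cap[i+2])[1]) for i in(0,1)])
s=manip.read_state()
print(s["eef_pos"],s["eef_rot"][2],"shift/120",(c-s["eef_pos"])/120,"yaw",(np.pi/2+th-s["eef_rot"][2])/(np.pi/2))
```

```text
[617.63731786 254.39811149  30.        ] 91.62754212120402 -0.061508152588435915
[[592.5 312.2]
 [651.7 307.8]
 [644.4 195.9]
 [585.1 200.3]] [618.42831848 254.06287913  30.        ]
caps [618.00997632 254.50169467  33.        ] [np.float64(-0.07027345425643314), np.float64(-0.07059348871134809)]
[594.47438829 209.75269837 202.00516224] 1.5167361329491627 shift/120 [ 0.19302441  0.37204511 -1.43337635] yaw -0.004741517799382148
```

Request:
{"api": "jog_arm", "payload": {"series": [[0.1,0.19,-0.2,0,0,-0.007,0],[0.193,0.372,-0.5,0,0,-0.007,0],[0.193,0.372,-0.75,0,0,-0.007,0],[0.193,0.372,-0.97,0,0,-0.007,0],[0.193,0.372,-0.97,0,0,-0.007,0]], "grip_force": 30}}

```text
clock: 3.8
eef_pos: [615.5, 252.1, 80.3]
eef_rot: [-3.134, 0.003, 1.504]
wrist_force: [-1.1, -0.2, -1.2]
finger_gap: 93.6
finger_force: 0.0
```

Request:
{"api": "jog_arm", "payload": {"series": [[0,0,-0.2,0,0,0,0],[0,0,-0.4,0,0,0,0],[0,0,-0.55,0,0,0,0],[0,0,-0.6,0,0,0,0],[0,0,-0.6,0,0,0,0]]}}

```text
clock: 4.22
eef_pos: [618.2, 252.6, 14.3]
eef_rot: [-3.141, 0.0, 1.503]
wrist_force: [-0.1, -0.1, -0.6]
finger_gap: 94.0
finger_force: 0.0
```

Request:
{"api": "jog_arm", "payload": {"series": [[0,0,0,0,0,0,0.5],[0,0,0,0,0,0,0.6],[0,0,0,0,0,0,0.7],[0,0,0,0,0,0,0.8],[0,0,0,0,0,0,0.8],[0,0,0,0,0,0,0.8],[0,0,0,0,0,0,0.8],[0,0,0,0,0,0,0.8]]}}

```text
clock: 4.88
eef_pos: [618.3, 253.0, 13.9]
eef_rot: [-3.142, -0.0, 1.503]
wrist_force: [-0.8, -0.4, 0.4]
finger_gap: 44.0
finger_force: 0.0
```

The gap is 44 mm with no force, which is narrower than the block. I'll look.

Run:
```python
from h import *
a=save("wrist","w3"); b=save("side","d3"); s=manip.read_state(); print(s["clock"],s["eef_pos"],s["finger_gap"],s["finger_force"])
b=cv2.resize(b[110:270,180:340],(384,384),interpolation=2)
cv2.imwrite("pics/w3b.png",cv2.resize(np.hstack([a,b])[:,:,::-1],(796,341)))
```

```text
4.9833 [618.35972206 252.96414905  13.86064848] 36.12109173525753 0.0
```

View pics/w3b.png

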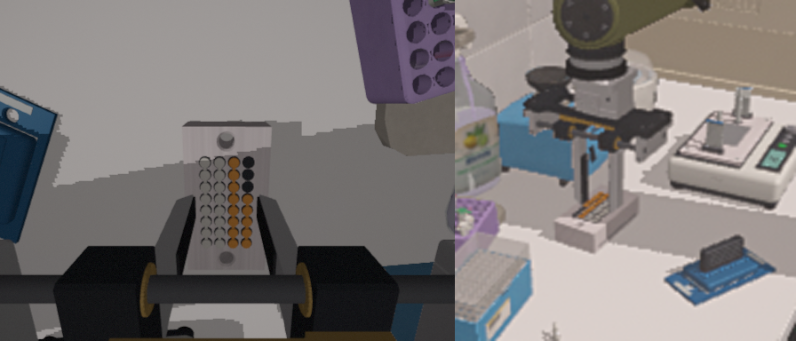

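Run:
```python
from h import *
s=manip.read_state(); print(s["clock"],s["finger_gap"],s["finger_force"])
p=s["eef_pos"]
for x in(0,8):
  for z in(-11,8):
    for g in(22,30): print("tool x",x,"z",z,"half gap",g,[(proj("w3",(p[0]+k*g,p[1]+x,p[2]-z))*.888).round() for k in(-1,1)])
for c in((-30,56),(30,56),(30,-56),(-30,-56)): print("block top corner",(proj("w3",(617.8+c[0],254.3+c[1],30))*.888).round())
a=cv2.imread("pics/w3.png"); b=cv2.imread("pics/d3.png")
cv2.imwrite("pics/z3.png",np.hstack([cv2.resize(a[120:320,160:360],(398,398),interpolation=2),cv2.resize(b[150:250,215:315],(398,398),interpolation=2)]))
```

```text
4.9833 36.12109173525753 0.0
tool x 0 z -11 half gap 22 [array([197., 204.]), array([256., 200.])]
tool x 0 z -11 half gap 30 [array([187., 205.]), array([267., 200.])]
tool x 0 z 8 half gap 22 [array([200., 194.]), array([253., 191.])]
tool x 0 z 8 half gap 30 [array([190., 195.]), array([263., 190.])]
tool x 8 z -11 half gap 22 [array([196., 194.]), array([256., 190.])]
tool x 8 z -11 half gap 30 [array([185., 195.]), array([266., 190.])]
tool x 8 z 8 half gap 22 [array([199., 185.]), array([253., 182.])]
tool x 8 z 8 half gap 30 [array([189., 186.]), array([263., 181.])]
block top corner [176. 129.]
block top corner [265. 123.]
block top corner [269. 267.]
block top corner [192. 271.]
```

View pics/z3.png

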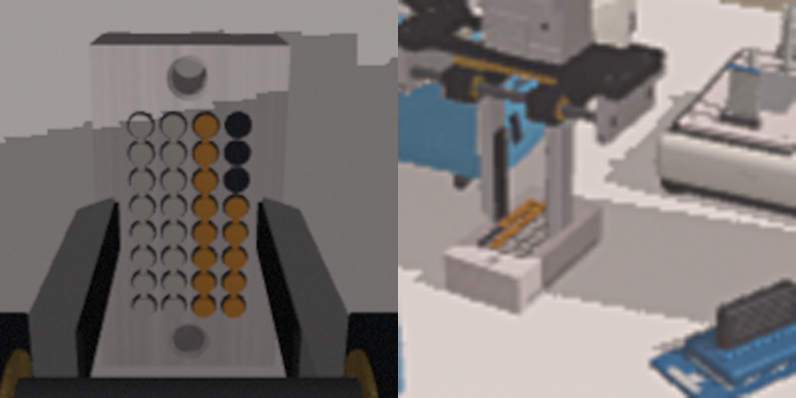

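Fingertips appear to end near z≈34 mm, at the level of the block's top. The tip width in the open view puts them at tool z≈-20, not +8. I'll open and check against the side camera.

Request:
{"api": "jog_arm", "payload": {"series": [[0,0,0,0,0,0,0],[0,0,0,0,0,0,0],[0,0,0,0,0,0,0],[0,0,0,0,0,0,0],[0,0,0,0,0,0,0],[0,0,0,0,0,0,0],[0,0,0,0,0,0,0],[0,0,0,0,0,0,0]]}}

```text
clock: 5.65
eef_pos: [618.4, 253.0, 13.9]
eef_rot: [-3.142, -0.0, 1.503]
wrist_force: [0.7, 0.3, -0.5]
finger_gap: 85.9
finger_force: 0.0
```

Run:
```python
from h import *
for z in(6,20,34): print(z,proj("d3",(597,261,z)),proj("d3",(597,245,z)))
s=manip.read_state(); print(s["finger_gap"],s["eef_pos"],s["wrist_force"])
b=save("side","d4"); a=save("wrist","w4")
cv2.imwrite("pics/z4.png",np.hstack([cv2.resize(a[120:320,130:380],(400,320),interpolation=2),cv2.resize(b[140:240,200:325],(400,320),interpolation=2)])[:,:,::-1])
```

```text
6 [252.42616866 216.86358581] [255.04159067 214.13678588]
20 [252.38629327 212.52525925] [255.01873023 209.83494231]
34 [252.34590451 208.13107907] [254.99557913 205.47840484]
85.85481218648148 [618.36296788 252.96468308  13.87838191] [ 0.69834331  0.29502725 -0.50750299]
```

View pics/z4.png

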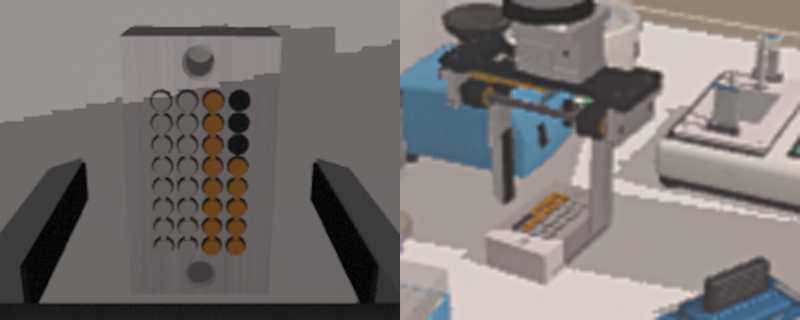

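The open fingers' bottoms are at crop (508,203) for the far one and (601,235) for the near one. I'll compare these with projections.

Run:
```python
from h import *
f=lambda u,v:(200+(u-400)/3.2,140+v/3.2)
print("far seen",f(508,203),"near seen",f(601,235))
for z in(6,20,34):
  for n,x in(("far",661),("far back",671),("near",575),("near back",562)): print(z,n,proj("d4",(x,261,z)).round(1),proj("d4",(x,245,z)).round(1))
g=lambda u,v:(130+u*.625,120+v*.625)
print("wrist seen tips",g(86,160),g(313,160),192+304*0)
p=manip.read_state()["eef_pos"]
for z in(8,-6,-20): print(z,[proj("w4",(p[0]+k*43.3,p[1]+8,p[2]-z)).round(1) for k in(-1,1)])
```

```text
far seen (233.75, 203.4375) near seen (262.8125, 213.4375)
6 far [232.3 211.5] [235.1 208.9]
6 far back [229.2 210.7] [232.1 208.1]
6 near [259.6 218.8] [262.1 216. ]
6 near back [263.9 219.9] [266.4 217.1]
20 far [232.1 207.3] [235.  204.7]
20 far back [229.1 206.5] [231.9 203.9]
20 near [259.6 214.4] [262.1 211.7]
20 near back [263.9 215.5] [266.4 212.7]
34 far [232.  202.9] [234.8 200.4]
34 far back [228.9 202.2] [231.7 199.6]
34 near [259.6 210. ] [262.2 207.3]
34 near back [263.9 211.1] [266.5 208.4]
wrist seen tips (183.75, 220.0) (325.625, 220.0) 192
8 [array([194.2, 210.3]), array([314.7, 202.7])]
-6 [array([190.2, 217.5]), array([318.7, 209.5])]
-20 [array([185.7, 225.9]), array([323.3, 217.4])]
```

The images and the free closing both say the fingertips are about 26 mm shorter than stated, ending near z≈32 now. I'll go down further in steps, watching the force.

Request:
{"api": "jog_arm", "payload": {"series": [[0,0.01,-0.04,0,0,0,0],[0,0.01,-0.08,0,0,0,0],[0,0.01,-0.12,0,0,0,0],[0,0.01,-0.12,0,0,0,0]]}}

```text
clock: 6.08
eef_pos: [617.6, 254.0, -2.2]
eef_rot: [-3.14, 0.001, 1.503]
wrist_force: [-0.1, -0.7, -0.5]
finger_gap: 94.1
finger_force: 0.0
```

Request:
{"api": "jog_arm", "payload": {"series": [[0,0,-0.02,0,0,0,0],[0,0,-0.04,0,0,0,0],[0,0,-0.06,0,0,0,0],[0,0,-0.06,0,0,0,0]]}}

```text
clock: 6.42
eef_pos: [618.1, 254.1, -8.3]
eef_rot: [-3.141, 0.0, 1.503]
wrist_force: [0.3, 0.6, 0.1]
finger_gap: 94.1
finger_force: 0.0
```

Request:
{"api": "jog_arm", "payload": {"series": [[0,0,0,0,0,0,0.8],[0,0,0,0,0,0,0.8],[0,0,0,0,0,0,0.8],[0,0,0,0,0,0,0.8],[0,0,0,0,0,0,0.8],[0,0,0,0,0,0,0.8],[0,0,0,0,0,0,0.8],[0,0,0,0,0,0,0.8]]}}

```text
clock: 7.08
eef_pos: [618.4, 254.2, -7.6]
eef_rot: [3.141, -0.0, 1.503]
wrist_force: [0.0, 0.0, 0.1]
finger_gap: 59.7
finger_force: 30.0
```

Gripped: gap 59.7 mm at 30 N. Lift and carry.

Request:
{"api": "jog_arm", "payload": {"series": [[0,0,0.1,0,0,0,0.8],[0,0,0.3,0,0,0,0.8],[0,0,0.5,0,0,0,0.8],[0,0,0.75,0,0,0,0.8],[0,0,1,0,0,0,0.8],[0,0,1,0,0,0,0.8]]}}

```text
clock: 7.58
eef_pos: [620.5, 255.0, 119.4]
eef_rot: [3.133, -0.004, 1.503]
wrist_force: [0.8, 1.1, -2.7]
finger_gap: 59.4
finger_force: 30.0
```

Request:
{"api": "jog_arm", "payload": {"series": [[-0.05,-0.1,0.1,0,0,0.01,0.8],[-0.1,-0.3,0.2,0,0,0.02,0.8],[-0.2,-0.5,0.25,0,0,0.03,0.8],[-0.3,-0.7,0.25,0,0,0.04,0.8],[-0.4,-0.95,0.25,0,0,0.05,0.8],[-0.4,-0.95,0.25,0,0,0.057,0.8]]}}

```text
clock: 8.08
eef_pos: [568.4, 136.1, 141.5]
eef_rot: [-3.139, 0.001, 1.591]
wrist_force: [0.6, 1.1, -4.9]
finger_gap: 59.8
finger_force: 30.0
```

Request:
{"api": "jog_arm", "payload": {"series": [[-0.1,-0.2,0,0,0,0,0.8],[-0.2,-0.4,0,0,0,0,0.8],[-0.3,-0.6,0,0,0,0,0.8],[-0.37,-0.8,0,0,0,0,0.8],[-0.392,-0.95,0,0,0,0,0.8],[-0.392,-0.95,0,0,0,0,0.8],[-0.392,-0.95,0,0,0,0,0.8],[-0.392,-0.95,0,0,0,0,0.8]]}}

```text
clock: 8.75
eef_pos: [523.2, 26.7, 141.8]
eef_rot: [-3.141, -0.0, 1.593]
wrist_force: [0.6, 0.0, -5.7]
finger_gap: 59.7
finger_force: 30.0
```

Run:
```python
from h import *
s=manip.read_state(); print(s["clock"],s["eef_pos"],s["eef_rot"],s["wrist_force"],s["moment"],s["finger_gap"],s["finger_force"])
```

```text
8.75 [523.23028455  26.68004601 141.82219697] [-3.14088249e+00 -2.81343054e-04  1.59300291e+00] [ 0.59190249  0.02390349 -5.71556705] [-0.06913957 -0.00173087  0.06557785] 59.67538520961858 29.997029900550842
```

Request:
{"api": "jog_arm", "payload": {"series": [[0,-0.007,-0.1,0,0,0,0.8],[0,-0.007,-0.2,0,0,0,0.8],[0,-0.007,-0.27,0,0,0,0.8],[0,-0.007,-0.27,0,0,0,0.8],[0,-0.007,-0.27,0,0,0,0.8],[0,-0.007,-0.27,0,0,0,0.8]]}}

```text
clock: 9.25
eef_pos: [523.7, 25.7, 110.4]
eef_rot: [3.141, -0.0, 1.593]
wrist_force: [-0.7, 0.6, -5.2]
finger_gap: 60.1
finger_force: 30.0
```

Request:
{"api": "jog_arm", "payload": {"series": [[0,0,-0.02,0,0,0,0.8],[0,0,-0.04,0,0,0,0.8],[0,0,-0.06,0,0,0,0.8],[0,0,-0.08,0,0,0,0.8],[0,0,-0.08,0,0,0,0.8]]}}

```text
clock: 9.67
eef_pos: [523.1, 25.3, 99.7]
eef_rot: [-3.141, -0.0, 1.593]
wrist_force: [-0.3, -0.1, -5.6]
finger_gap: 59.6
finger_force: 30.0
```

No contact force with the holes past the taper tips, so continue down.

Request:
{"api": "jog_arm", "payload": {"series": [[0,0,-0.03,0,0,0,0.8],[0,0,-0.06,0,0,0,0.8],[0,0,-0.09,0,0,0,0.8],[0,0,-0.12,0,0,0,0.8],[0,0,-0.12,0,0,0,0.8]]}}

```text
clock: 10.08
eef_pos: [522.9, 25.3, 85.0]
eef_rot: [-3.14, -0.0, 1.593]
wrist_force: [-0.2, -0.0, -4.8]
finger_gap: 59.7
finger_force: 30.0
```

Request:
{"api": "jog_arm", "payload": {"series": [[0,0,-0.06,0,0,0,0.8],[0,0,-0.12,0,0,0,0.8],[0,0,-0.18,0,0,0,0.8],[0,0,-0.22,0,0,0,0.8],[0,0,-0.25,0,0,0,0.8],[0,0,-0.25,0,0,0,0.8]]}}

```text
clock: 10.58
eef_pos: [522.9, 25.3, 54.9]
eef_rot: [-3.14, -0.0, 1.593]
wrist_force: [-1.1, 0.1, -5.1]
finger_gap: 59.7
finger_force: 30.0
```

Request:
{"api": "jog_arm", "payload": {"series": [[0,0,-0.01,0,0,0,0.8],[0,0,-0.015,0,0,0,0.8],[0,0,-0.02,0,0,0,0.8],[0,0,-0.02,0,0,0,0.8],[0,0,-0.02,0,0,0,0.8]]}}

```text
clock: 11.0
eef_pos: [523.4, 25.3, 53.6]
eef_rot: [3.141, -0.0, 1.593]
wrist_force: [0.1, -0.2, -4.4]
finger_gap: 59.9
finger_force: 30.0
```

Request:
{"api": "jog_arm", "payload": {"series": [[0,0,-0.008,0,0,0,0.8],[0,0,-0.012,0,0,0,0.8],[0,0,-0.016,0,0,0,0.8],[0,0,-0.016,0,0,0,0.8]]}}

```text
clock: 11.33
eef_pos: [523.4, 25.3, 52.3]
eef_rot: [3.141, 0.0, 1.593]
wrist_force: [-4.2, 0.5, 5.5]
finger_gap: 60.1
finger_force: 30.0
```

Seated (the vertical force went from -5 to +5.5 N). Release and rise.

Request:
{"api": "jog_arm", "payload": {"series": [[0,0,0,0,0,0,0.5],[0,0,0,0,0,0,0.3],[0,0,0,0,0,0,0],[0,0,0,0,0,0,0],[0,0,0,0,0,0,0],[0,0,0,0,0,0,0]]}}

```text
clock: 11.83
eef_pos: [523.4, 25.3, 51.6]
eef_rot: [3.141, -0.0, 1.593]
wrist_force: [0.1, -1.1, -0.1]
finger_gap: 89.1
finger_force: 0.0
```

Request:
{"api": "jog_arm", "payload": {"series": [[0,0,0.1,0,0,0,0],[0,0,0.3,0,0,0,0],[0,0,0.5,0,0,0,0],[0,0,0.7,0,0,0,0],[0,0,1,0,0,0,0],[0,0,1,0,0,0,0]]}}

```text
clock: 12.33
eef_pos: [525.6, 25.3, 177.8]
eef_rot: [3.133, 0.0, 1.593]
wrist_force: [0.6, -0.1, 1.8]
finger_gap: 94.2
finger_force: 0.0
```

Request:
{"api": "jog_arm", "payload": {"series": [[-0.1,0.25,0.1,0,0,-0.06,0],[-0.2,0.5,0.15,0,0,-0.12,0],[-0.3,0.75,0.15,0,0,-0.18,0],[-0.4,0.95,0.15,0,0,-0.25,0],[-0.5,0.95,0.15,0,0,-0.32,0]]}}

```text
clock: 12.75
eef_pos: [462.6, 142.4, 189.5]
eef_rot: [3.142, -0.001, 1.088]
wrist_force: [0.3, -0.3, 0.4]
finger_gap: 93.8
finger_force: 0.0
```

Request:
{"api": "jog_arm", "payload": {"series": [[-0.1,0.25,-0.05,0,0,-0.0225,0],[-0.2,0.5,-0.1,0,0,-0.0225,0],[-0.3,0.75,-0.15,0,0,-0.0225,0],[-0.41,0.88,-0.15,0,0,-0.0225,0],[-0.41,0.88,-0.15,0,0,-0.0225,0],[-0.41,0.88,-0.15,0,0,-0.0225,0],[-0.41,0.88,-0.15,0,0,-0.0225,0]]}}

```text
clock: 13.33
eef_pos: [414.5, 244.5, 171.6]
eef_rot: [3.141, -0.0, 1.055]
wrist_force: [0.4, -0.7, 0.6]
finger_gap: 93.7
finger_force: 0.0
```

Run:
```python
from h import *
a=save("wrist","w5"); s=manip.read_state(); print(s["clock"],s["eef_pos"],s["eef_rot"])
p=proj("w5",(437.5,285.8,4)).round().astype(int); print(p)
x0,y0=max(p[0]-75,0),max(p[1]-75,0); print(x0,y0)
cv2.imwrite("pics/w5c.png",cv2.resize(a[y0:y0+150,x0:x0+150,::-1],None,fx=4,fy=4,interpolation=2))
```

```text
13.3833 [414.68312866 244.28709287 171.65137029] [ 3.14126736e+00 -2.26255528e-04  1.05420856e+00]
[254 129]
179 54
```

View pics/w5c.png

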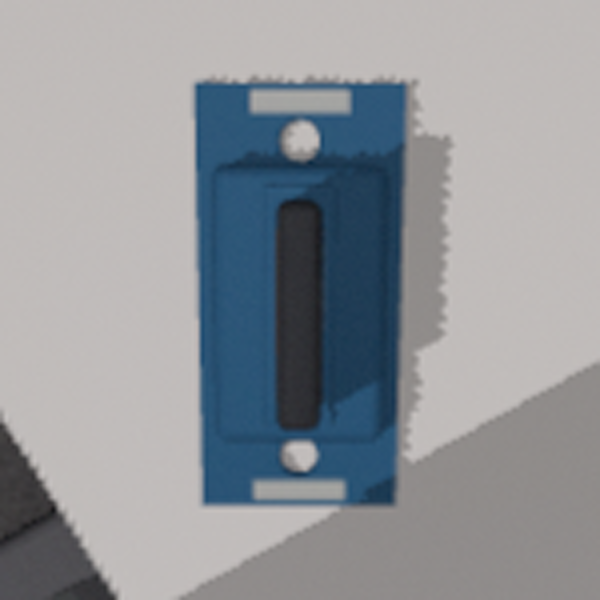

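The cover is seen squarely: holes at crop (300,140) and (300,456), corners at (195,84), (407,84), (395,504) and (204,504).

Run:
```python
from h import *
L=lambda u,v,z:onplane("w5",(u/4+179-.375,v/4+54-.375),z)
a,b=L(300,140,3),L(300,456,3);d=a-b;c=(a+b)/2;th=np.arctan2(-d[0],d[1]);print(c,np.linalg.norm(d),th)
q=[L(195,84,4),L(407,84,4),L(395,504,4),L(204,504,4)];print(np.mean(q,0),np.arctan2(*(((q[1]-q[0])+(q[2]-q[3]))[[1,0]])),np.linalg.norm(q[0]-q[1]),np.linalg.norm(q[0]-q[3]))
r=[L(299,200,46),L(299,430,46)];print("rib",np.mean(r,0),np.linalg.norm(r[0]-r[1]))
s=manip.read_state();print("shift",(c-s["eef_pos"])/120,"yaw",(np.pi/2+th-s["eef_rot"][2])/(np.pi/2))
# image in hand check of block: hole pixel positions unavailable here
```

```text
[436.59315744 285.66699303   3.        ] 92.38065712141147 -0.5158399558612858
[436.64406737 285.62607664   4.        ] -0.5153061116932875 59.73251870798547 122.35154393570606
rib [436.65214249 286.12252826  46.        ] 59.76896380324245
shift [ 0.18258357  0.3448325  -1.40542809] yaw 0.00047607232951074
```

Request:
{"api": "jog_arm", "payload": {"series": [[0.1,0.19,-0.1,0,0,0,0.4],[0.183,0.345,-0.35,0,0,0,0.6],[0.183,0.345,-0.65,0,0,0,0.6],[0.183,0.345,-0.9,0,0,0,0.6],[0.183,0.345,-0.9,0,0,0,0.6],[0.183,0.345,-0.9,0,0,0,0.6]], "grip_force": 60}}

```text
clock: 13.88
eef_pos: [436.2, 285.4, 63.4]
eef_rot: [-3.141, 0.002, 1.054]
wrist_force: [0.5, -0.1, -0.3]
finger_gap: 57.4
finger_force: 0.0
```

Request:
{"api": "jog_arm", "payload": {"series": [[0,0,-0.15,0,0,0,0.6],[0,0,-0.3,0,0,0,0.6],[0,0,-0.4,0,0,0,0.6],[0,0,-0.44,0,0,0,0.6],[0,0,-0.485,0,0,0,0.6],[0,0,-0.485,0,0,0,0.6]]}}

```text
clock: 14.38
eef_pos: [436.8, 286.4, 6.2]
eef_rot: [3.141, -0.001, 1.054]
wrist_force: [-0.5, 0.2, -0.5]
finger_gap: 37.5
finger_force: 0.0
```

Request:
{"api": "jog_arm", "payload": {"series": [[0,0,0,0,0,0,1],[0,0,0,0,0,0,1],[0,0,0,0,0,0,1],[0,0,0,0,0,0,1],[0,0,0,0,0,0,1],[0,0,0,0,0,0,1],[0,0,0,0,0,0,1],[0,0,0,0,0,0,1]]}}

```text
clock: 15.05
eef_pos: [436.4, 286.4, 5.8]
eef_rot: [3.141, -0.001, 1.055]
wrist_force: [-1.3, -2.0, 5.7]
finger_gap: 11.7
finger_force: 60.0
```

Gripped at 11.7 mm. Lift, carry, and turn to the mixer's angle.

Request:
{"api": "jog_arm", "payload": {"series": [[0,0,0.1,0,0,0,1],[0,0,0.3,0,0,0,1],[0,0,0.5,0,0,0,1],[0,0,0.75,0,0,0,1],[0,0,1,0,0,0,1],[0,0,1,0,0,0,1]]}}

```text
clock: 15.55
eef_pos: [437.9, 287.5, 131.5]
eef_rot: [3.137, -0.007, 1.055]
wrist_force: [0.2, -0.1, -0.4]
finger_gap: 11.5
finger_force: 60.0
```

Request:
{"api": "jog_arm", "payload": {"series": [[0,-0.15,0.15,0,0,0.05,1],[0.1,-0.35,0.3,0,0,0.1,1],[0.2,-0.6,0.3,0,0,0.16,1],[0.25,-0.8,0.3,0,0,0.22,1],[0.3,-1,0.3,0,0,0.28,1],[0.3,-1,0.3,0,0,0.342,1],[0.3,-1,0.3,0,0,0.342,1]]}}

```text
clock: 16.13
eef_pos: [472.1, 165.3, 161.3]
eef_rot: [-3.141, 0.0, 1.595]
wrist_force: [-0.1, 0.4, -1.7]
finger_gap: 11.3
finger_force: 60.0
```

Request:
{"api": "jog_arm", "payload": {"series": [[0.1,-0.25,0,0,0,0,1],[0.2,-0.5,0,0,0,0,1],[0.3,-0.75,0,0,0,0,1],[0.422,-1,0,0,0,0,1],[0.422,-1,0,0,0,0,1],[0.422,-1,0,0,0,0,1]]}}

```text
clock: 16.63
eef_pos: [522.8, 45.8, 161.0]
eef_rot: [-3.141, -0.0, 1.588]
wrist_force: [-0.2, 0.8, -1.7]
finger_gap: 11.8
finger_force: 60.0
```

Run:
```python
from h import *
s=manip.read_state(); print(s["clock"],s["eef_pos"],s["eef_rot"],s["wrist_force"],s["moment"])
```

```text
16.6333 [522.76826818  45.77273293 161.0054831 ] [-3.14073189e+00 -1.49320808e-04  1.58752682e+00] [-0.23460836  0.79263581 -1.74067177] [-0.03825901  0.02969959 -0.02598452]
```

Request:
{"api": "jog_arm", "payload": {"series": [[0.004,-0.168,0,0,0,0.003,1],[0.004,-0.168,-0.1,0,0,0.003,1],[0.004,-0.168,-0.2,0,0,0.003,1],[0.004,-0.168,-0.27,0,0,0.003,1],[0.004,-0.168,-0.27,0,0,0.003,1],[0.004,-0.168,-0.27,0,0,0.003,1],[0.004,-0.168,-0.27,0,0,0.003,1]]}}

```text
clock: 17.22
eef_pos: [523.4, 26.7, 129.6]
eef_rot: [3.141, 0.0, 1.597]
wrist_force: [-0.5, -0.1, -0.9]
finger_gap: 11.7
finger_force: 60.0
```

Run:
```python
from h import *
s=manip.read_state(); print(s["clock"],s["eef_pos"],s["eef_rot"],s["wrist_force"],s["moment"])
```

```text
17.2167 [523.37458771  26.74854945 129.57701235] [3.14091542e+00 2.48117426e-06 1.59716755e+00] [-0.48066352 -0.12553012 -0.93109992] [-0.06648936  0.10434586 -0.01805955]
```

Request:
{"api": "jog_arm", "payload": {"series": [[0,-0.009,-0.02,0,0,-0.002,1],[0,-0.009,-0.05,0,0,-0.002,1],[0,-0.009,-0.08,0,0,-0.002,1],[0,-0.009,-0.11,0,0,-0.002,1],[0,-0.009,-0.14,0,0,-0.002,1],[0,-0.009,-0.14,0,0,-0.002,1]]}}

```text
clock: 17.72
eef_pos: [522.8, 25.1, 111.3]
eef_rot: [-3.14, -0.0, 1.594]
wrist_force: [0.7, -0.1, -1.9]
finger_gap: 11.4
finger_force: 60.0
```

Request:
{"api": "jog_arm", "payload": {"series": [[0,0,-0.015,0,0,0,1],[0,0,-0.03,0,0,0,1],[0,0,-0.045,0,0,0,1],[0,0,-0.05,0,0,0,1],[0,0,-0.05,0,0,0,1]]}}

```text
clock: 18.13
eef_pos: [523.4, 25.2, 106.4]
eef_rot: [3.141, -0.0, 1.594]
wrist_force: [0.4, 1.6, 0.6]
finger_gap: 11.2
finger_force: 60.0
```

Request:
{"api": "jog_arm", "payload": {"series": [[0,0,-0.01,0,0,0,1],[0,0,-0.02,0,0,0,1],[0,0,-0.03,0,0,0,1],[0,0,-0.03,0,0,0,1]]}}

```text
clock: 18.47
eef_pos: [523.9, 25.2, 103.3]
eef_rot: [3.14, -0.0, 1.594]
wrist_force: [0.3, 1.7, 6.4]
finger_gap: 11.6
finger_force: 60.0
```

Lead-in contact is as described; keep pressing.

Request:
{"api": "jog_arm", "payload": {"series": [[0,0,-0.01,0,0,0,1],[0,0,-0.02,0,0,0,1],[0,0,-0.03,0,0,0,1],[0,0,-0.03,0,0,0,1]]}}

```text
clock: 18.8
eef_pos: [522.8, 24.9, 98.2]
eef_rot: [-3.14, 0.0, 1.594]
wrist_force: [1.3, -6.1, -11.1]
finger_gap: 11.6
finger_force: 60.0
```

Request:
{"api": "jog_arm", "payload": {"series": [[0,0,-0.01,0,0,0,1],[0,0,-0.02,0,0,0,1],[0,0,-0.025,0,0,0,1],[0,0,-0.025,0,0,0,1]]}}

```text
clock: 19.13
eef_pos: [523.1, 25.0, 95.9]
eef_rot: [-3.141, 0.0, 1.594]
wrist_force: [-0.5, 0.4, -1.6]
finger_gap: 11.6
finger_force: 60.0
```

Snapped past the peak. Now press lightly until about 10 N.

Request:
{"api": "jog_arm", "payload": {"series": [[0,0,-0.006,0,0,0,1],[0,0,-0.01,0,0,0,1],[0,0,-0.01,0,0,0,1],[0,0,-0.01,0,0,0,1]]}}

```text
clock: 19.47
eef_pos: [523.2, 25.0, 95.8]
eef_rot: [3.141, 0.0, 1.594]
wrist_force: [-6.6, -0.5, 12.7]
finger_gap: 11.4
finger_force: 60.0
```

Request:
{"api": "jog_arm", "payload": {"series": [[0,0,0,0,0,0,1],[0,0,0,0,0,0,1],[0,0,0,0,0,0,1],[0,0,0,0,0,0,1],[0,0,0,0,0,0,1],[0,0,0,0,0,0,1]]}}

```text
clock: 19.97
eef_pos: [523.2, 25.0, 95.8]
eef_rot: [3.141, 0.0, 1.594]
wrist_force: [-7.2, -0.8, 12.0]
finger_gap: 11.6
finger_force: 60.0
```

Run:
```python
from h import *
save("side","d6"); s=manip.read_state(); print(s["clock"],s["eef_pos"],s["eef_rot"],s["wrist_force"],s["moment"],s["finger_gap"],s["finger_force"])
```

```text
20.0167 [523.18315247  24.97661484  95.78685271] [3.14127071e+00 2.67682901e-04 1.59378415e+00] [-7.29864528 -1.09638338 13.12953428] [-0.20838369  1.39181464 -0.01479419] 11.358059180996221 60.00530540943146
```

```bash
python3 -c "
from cell import manip
print(manip.sign_off())"
```

```text
the job is handed in; nothing more can be done
None
```

I handed the job in at about 20 s. The block is seated and released, and the cover is pressed past the catches and still held down with about 13 N. I judged seating and catch snap from tool height and force, not from a final picture, and the hand-in returned no verdict.

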